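# Hold the angle gauge at its preset angle on a broken stud for the evidence photo

### The arm

A 6-joint arm with a two-finger parallel gripper is mounted at the origin on the work surface. World frame = base frame: x ahead of the robot, y to its left, z up, the work surface at z = 0. Lengths are in m, angles in rad, forces in N, time in s.
With the tool pointing down it reaches from about 0.325 to 1 m from the base axis. Payload 5.1 kg.
Tool frame: the origin (TCP) lies at the very end of the fingers, on their centre line; the grasp point (between the pads) lies 19 mm behind it; z points along the fingers, x is the direction in which the jaws open and shut, and the axes are right-handed (so a half turn about z gives the same grasp; the last joint's range is limited). The gripper opens to 85 mm and grips with 20 to 120 N. Pads are 22 mm wide; open, the fingers measure 114 mm over their backs; the gripper's body (76 mm by 85 mm) begins 54 mm behind the grasp point. The pads swing forward as they close: fully open they stand 13 mm farther back than shut.
Start: joints at [-1.254, 0.124, 1.65, -0, 1.367, -0.083], TCP at [0.253, -0.599, 0.194] pointing down, gripper open.
Joint ranges: [-2.61, 2.61], [-1.02, 2.33], [0.03, 2.71], [-1.35, 4.49], [0.32, 2.68], [-2.91, 2.91]. Speed limits (rad/s): [2.57, 2.57, 3.14, 3.14, 3.14, 3.14].

### API

Orientations are given as a unit quaternion [w, x, y, z].
In Python, from plant import r, kin, get_state, vision gives the robot as it stands. The module is installed in compiled form; this text tells all that it offers. Calls block until the motion is done:
- r.movep(position, orientation): joint-space move of the TCP to a pose.
- r.move_l(position, attitude=None, feed=0.15, contact_N=None): straight line of the TCP; attitude=None keeps the orientation; feed is the mean speed in m/s. With contact_N (N) it stops when the force on the tool has changed by that much, and returns True; else False.
- r.move_joints(angles): joint-space move.
- r.command_gripper(opening, strength=None): finger opening in m; strength is the grip in N (None keeps the last); returns when the fingers have stopped.
- r.wait(seconds).
- kin.solve_ik(position, orientation): joint angles nearest the present ones, or None.
- get_state(): the state.
- vision.get_image(name): name is "side" or "top"; returns a dict with "frame" (400x640x3 uint8, red, green, blue), "intrinsics" (3x3 intrinsics, pixels), "xyz" and "orientation" of the camera in the world. Camera axes: x right, y up, looking along -z (the intrinsics and any distortion apply to the point x, -y, -z); pixel columns grow to the right and rows downward; lengths in m; the calibration is good to about 2 mm. A picture is of the moment at which its call begins. There is no depth.
A pose or a line that the arm cannot do raises r.IKError and nothing moves.
- r.job_done(): hands the job in, once; it reports no verdict.
The state is a dict: "time": time; "joint_positions": joint angles; "joint_velocities": joint speeds; "tau": joint torques, N m; "ee_pos": TCP position; "eef_rot": TCP orientation; "ft_force": force on the tool from outside, world axes, zero at the start; "torque": the same for the moment, N m; "finger_gap": finger opening in m.
Only numpy, scipy, OpenCV 4.12 (cv2) and the standard library are available. Lean on these libraries where they do the work, as an engineer would, in place of code of your own. Each camera call takes 0.05 s, during which the arm holds its last target.

### The job

Slide the timber exhibit (a plate offcut carrying the stump of a snapped stud) along the table, never lifting or tipping it, until it lies squarely inside the four tape corners in front of the camera. Then pick up the angle gauge, stand the middle of its base on the stump's uneven top with its dial upright and facing the camera, and rock it until the hanging needle settles on the index tab of the bezel. Finish while still holding it there, motionless and resting lightly on the wood for the photograph, with the exhibit still inside the corners and everything else on the table left where it was.

Things in the scene. Friction and masses are not known exactly. Their poses are not given: they have to be found in the camera images.
- exhibit: loose timber, 0.25 to 0.5 kg: flat plate 89 (its x) x 160 (y) x 38 mm high, with a stud stump 89 (x) x 38 mm (y) standing across its middle. The stump's snapped top is uneven: strips along x, 69 to 79 mm above the table; the highest (77 to 79) at y = -9.5 to 0 mm, falling to 74, 69 towards +y and to 71..73 towards -y. Origin: centre of underside; z up
- spot: photo spot: four L-shaped corners of dark tape flat on the table round a free area 113 mm (its x) x 184 mm (its y), 12 mm wider on every side than the exhibit. Origin: centre of that area, on the table; its +x points to the camera. A flat L-shaped photo scale lies just beyond; the camera stands on a fixed tripod 26 to 28 cm from the spot's centre, lens at 20 cm, 190 mm high
- gauge: loose pendulum angle gauge, 0.3 to 0.4 kg, standing upright: base 24 (its x) x 120 (y) x 12 mm; round case 92 mm across, 20 mm thick (27 with needles), centre 58 mm up; grip lug 20 (x) x 40 mm (y) up to 145 mm, clear to grip across x from 106 mm up. Dials on both faces (+x, -x), same needle and index on each. Origin: centre of underside; z up along the lug
- needle (a joint): swinging needle: its angle from straight down in the gauge, about the gauge's +x axis, rad; positive: tip towards the gauge's +y. Gravity keeps it vertical, so it reads minus the roll of the gauge about its own +x. It swings for about a second after a motion
- index (a joint): preset angle of the index tab on the bezel, measured like the needle's, 0.20 to 0.48 rad; the bezel is stiff and stays as set. The needle is on the mark when both joints read the same, that is, with the gauge leaning towards its own +y by this angle
- needle_tip (a point): tip of the needle, 36 mm from the dial centre; its axes turn with the needle (z from the tip to the dial centre)
- index_tab (a point): point on the index tab, 36 mm from the dial centre, where the needle tip should come to rest; the tab is a dark bar 6 mm wide across the bezel ring; its axes turn with the bezel (z from the tab to the dial centre)
- parcel_a: kraft-wrapped parcel, flat brick 200 x 120 x 45 mm, origin centre of its underside; a bystander
- parcel_b: kraft-wrapped parcel, flat brick 190 x 120 x 50 mm, origin centre of its underside; a bystander
- parcel_c: kraft-wrapped parcel, flat brick 200 x 120 x 40 mm, origin centre of its underside; a bystander
- swab_jar: small closed jar, 44 mm across, 60 mm tall, origin centre of its underside; a bystander
- caliper: caliper lying flat, about 150 x 60 x 12 mm, origin under its slide; a bystander
- tweezers: steel tweezers lying flat, about 126 x 22 x 8 mm, origin under the middle; a bystander

How it is judged:
On the way, in this order (a step that is already met when the one before it is completed fails the run):
1. the exhibit lies squarely inside the four tape corners, at rest (horizontal distance between exhibit and spot below 0.018 m and angle between the x axis of exhibit and the x axis of spot, either way round below 0.16 rad and linear speed of exhibit below 0.01 m/s), for 0.2 s.
2. the gauge, gripped, stands with the middle of its base on the stump's broken top (contact force between the fingers and gauge above 1 N and contact force between gauge and exhibit above 0.3 N and z of gauge in the frame of exhibit above 0.06 m and x of gauge in the frame of exhibit between -0.035 and 0.035 m and y of gauge in the frame of exhibit between -0.035 and 0.035 m), for 0.2 s.
At the end, for the whole second after the job is handed in: Still gripped (>1 N), middle of base on the stump (35 mm in x, y; above 60 mm), pressing 0.3 to 25 N; needle still, within 0.07 rad of the index tab; gauge right way up, dial upright to 10 degrees, facing the camera within 0.35 rad; exhibit still, within 18 mm and 0.16 rad of the spot (all of step 1 and all of step 2 and contact force between gauge and exhibit below 25 N and angle between the z axis of needle_tip and the z axis of index_tab, either way round below 0.07 rad and velocity of joint needle between -0.25 and 0.25 rad/s and angle between the x axis of gauge and the x axis of spot, either way round below 0.35 rad and angle between gauge's own x axis and vertical between 1.4 and 1.74 rad and angle between gauge's own z axis and vertical below 0.7 rad and linear speed of gauge below 0.02 m/s); the arm keeps its last pose, push and grip.
It fails at once if the exhibit is lifted or tipped (height (world z) of exhibit above 0.015 m or angle between exhibit's own z axis and vertical above 0.2 rad).
It fails at once if a bystander is moved more than 30 mm (distance of any of parcel_a, parcel_b, parcel_c, swab_jar, caliper, tweezers from where it was at the start of the episode above 0.03 m).
It also fails if it takes over 72 s, if anything falls off the work surface, if the arm or the gripper's body presses on something with over 40 N, if the wrist force passes 120 N, or if a joint passes its speed limit or range.

## Working session

There is one attempt and no reset: what is moved stays moved. The work goes in short steps, each a Python script; the robot and the scene stay as the last script left them, time stands still between calls to the robot, and variables do not carry over. Pictures are saved under pics/ and viewed, and the job is handed in when it is done.

```bash
ls; mkdir -p pics
cat > h.py <<'E'
import numpy as np, cv2
from scipy.spatial.transform import Rotation as R
from plant import r,kin,get_state,vision
def q2R(q): return R.from_quat([q[1],q[2],q[3],q[0]]).as_matrix()
def R2q(M):
    q=R.from_matrix(M).as_quat(); return [q[3],q[0],q[1],q[2]]
def snap(n,fn):
    d=vision.get_image(n); cv2.imwrite('pics/'+fn+'.png',d['frame'][:,:,::-1])
    np.savez('pics/'+fn+'.npz',f=d['frame'],K=d['intrinsics'],p=d['xyz'],q=d['orientation'], **({'dist':d['distortion']} if 'distortion' in d else {})); return d
def load(fn): 
    z=np.load('pics/'+fn+'.npz'); return dict(frame=z['f'],intrinsics=z['K'],xyz=z['p'],orientation=z['q'])
def ray(d,u,v):
    K=np.array(d['intrinsics']); a=np.linalg.solve(K,[u,v,1.]); a=np.array([a[0],-a[1],-a[2]])
    return np.array(d['xyz']),q2R(d['orientation'])@a
def pl(d,u,v,z):
    o,a=ray(d,u,v); return o+a*(z-o[2])/a[2]
def proj(d,P):
    c=q2R(d['orientation']).T@(np.array(P)-np.array(d['xyz'])); k=np.array(d['intrinsics'])@[c[0],-c[1],-c[2]]; return k[:2]/k[2]
E
python3 - <<'E'
from h import *
for n in('side','top'):
    d=snap(n,n+'0'); print(d.keys(),d['intrinsics'],d['xyz'],d['orientation'],q2R(d['orientation']))
print(get_state())
E
```

```text
pics
dict_keys(['frame', 'intrinsics', 'xyz', 'orientation']) [[466.78288815   0.         325.62827794]
 [  0.         466.78288815 197.00953644]
 [  0.           0.           1.        ]] [-0.03143675  0.7263862   0.77436171] [-0.30073412 -0.16031293  0.41843499  0.84188533] [[-0.7677175   0.37220621 -0.52160558]
 [-0.64052838 -0.46894228  0.60812543]
 [-0.01825485  0.8009717   0.59842384]]
dict_keys(['frame', 'intrinsics', 'xyz', 'orientation']) [[506.14664127   0.         314.70752536]
 [  0.         506.14664127 185.08072968]
 [  0.           0.           1.        ]] [0.3835206  0.01208238 1.35083846] [-0.6956742  -0.04962934  0.05085969  0.71483399] [[-2.71486682e-02  9.89534858e-01 -1.41717023e-01]
 [-9.99631389e-01 -2.69013949e-02  3.66076576e-03]
 [-1.89930274e-04  1.41764169e-01  9.89900442e-01]]
{'time': 0.1, 'joint_positions': array([-1.25356643e+00,  1.24437261e-01,  1.65156004e+00,  9.02712183e-06,
        1.36750885e+00, -8.25595038e-02]), 'joint_velocities': array([-0.00024397, -0.00357706, -0.00146859, -0.00046482,  0.00092161,
        0.00051579]), 'tau': array([ 1.64194157e-04, -4.24931788e+01, -3.66653287e+01, -1.72673331e-04,
        3.94680508e-03, -1.18860859e-05]), 'ee_pos': array([ 0.25279742, -0.59813852,  0.19316436]), 'eef_rot': array([-5.96143089e-04,  8.33433080e-01, -5.52619567e-01, -7.48331512e-04]), 'ft_force': array([0.38211508, 0.30263562, 0.99152796]), 'torque': array([-0.06143799,  0.02441358, -0.04144611]), 'finger_gap': 0.08525830371216864}
```

View pics/top0.png

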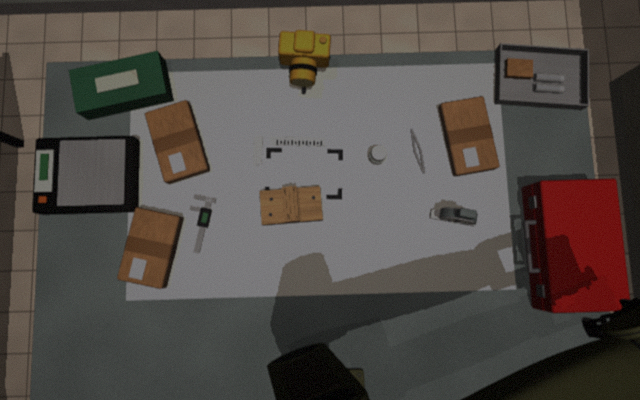

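View pics/side0.png

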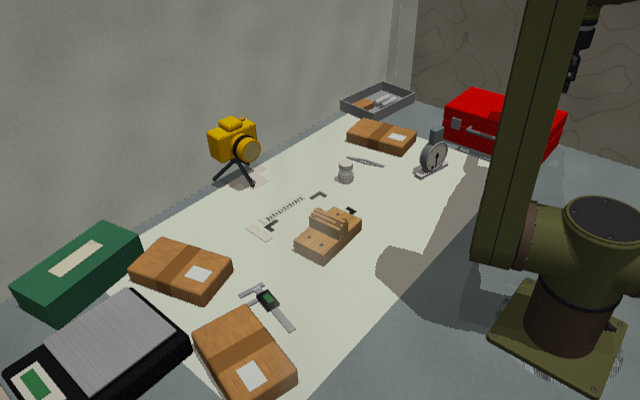

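Run:
```python
from h import *
t=cv2.imread('pics/top0.png'); s=cv2.imread('pics/side0.png')
cv2.imwrite('pics/a.png',cv2.resize(t[120:240,240:400],None,fx=5,fy=5,interpolation=2))
cv2.imwrite('pics/b.png',cv2.resize(t[190:240,420:490],None,fx=10,fy=10,interpolation=2))
cv2.imwrite('pics/c.png',cv2.resize(s[120:270,240:470],None,fx=3.4,fy=3.4,interpolation=2))
cv2.imwrite('pics/d.png',cv2.resize(s[120:185,405:460],None,fx=9,fy=9,interpolation=2))
```

```text
(no output)
```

View pics/a.png

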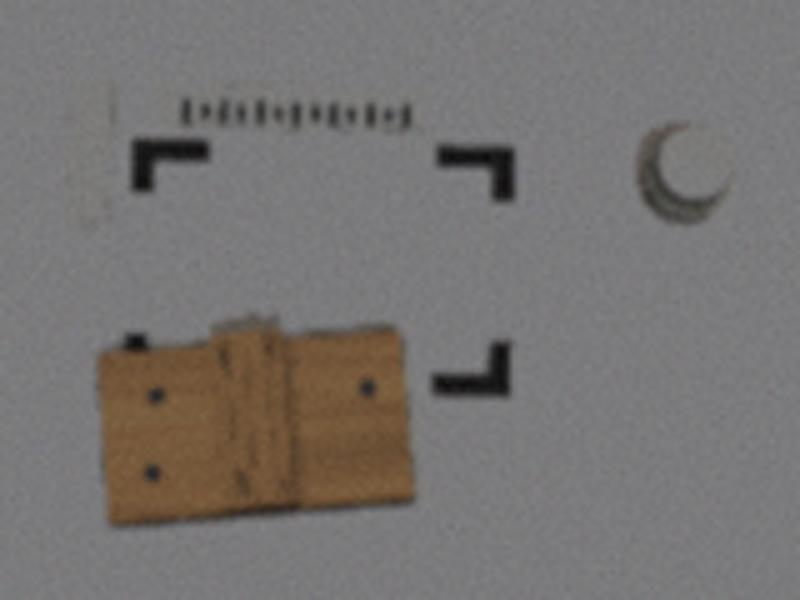

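View pics/b.png

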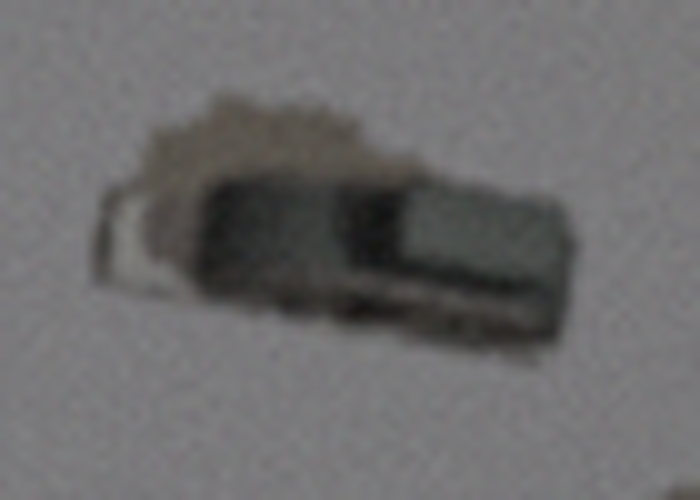

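View pics/c.png

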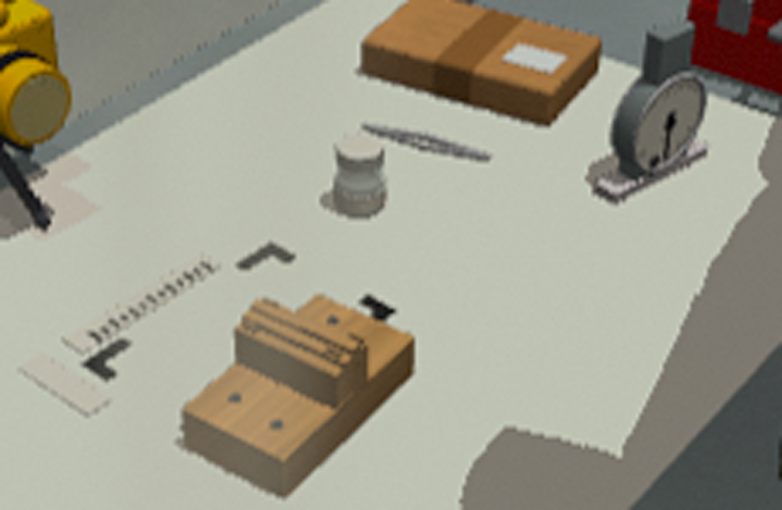

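View pics/d.png

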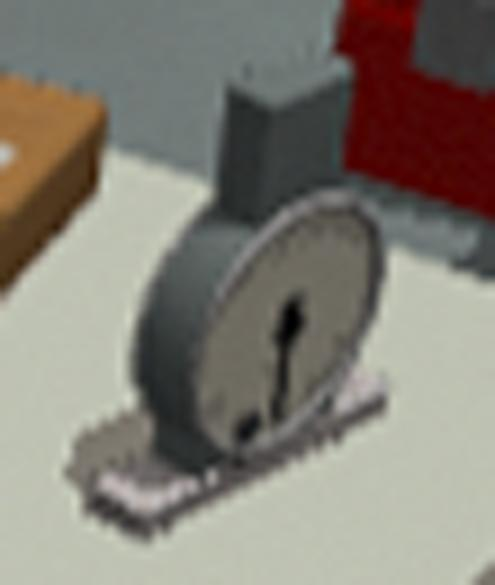

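Run:
```python
from h import *
d=load('top0'); f=lambda x,y:((x+.5)/5-.5+240,(y+.5)/5-.5+120)
g=d['frame'].astype(int)
m=((g.max(2)<70)).astype(np.uint8); m[:,:240]=0;m[:,360:]=0;m[:140]=0;m[205:]=0
n,l,st,c=cv2.connectedComponentsWithStats(m)
for i in range(1,n):
    if st[i][4]>15: print(st[i],c[i])
print('tape in/out')
for p in [(155,161),(493,168),(491,375),(132,140),(514,148),(510,396)]: print(pl(d,*f(*p),0)[:2]*1000)
print('plate')
for p in [(110,523),(414,500),(400,327),(98,352)]: print(pl(d,*f(*p),.038)[:2]*1000)
print('stump')
for p in [(213,325),(280,322),(298,508),(236,512)]: print(pl(d,*f(*p),.073)[:2]*1000)
f2=lambda x,y:((x+.5)/10-.5+420,(y+.5)/10-.5+190)
print('lug')
for p in [(408,190),(570,210),(550,300),(400,265)]: print(pl(d,*f2(*p),.145)[:2]*1000)
print('base')
for p in [(95,285),(545,362),(108,190)]: print(pl(d,*f2(*p),.0)[:2]*1000,pl(d,*f2(*p),.012)[:2]*1000)
d=load('side0'); f2=lambda x,y:((x+.5)/9-.5+405,(y+.5)/9-.5+120)
print('side lug top')
for p in [(230,88),(350,65),(270,105),(310,60)]: print(pl(d,*f2(*p),.145)[:2]*1000)
print('side base')
for p in [(85,500),(150,540),(388,405)]: print(pl(d,*f2(*p),.0)[:2]*1000)
f3=lambda x,y:((x+.5)/3.4-.5+240,(y+.5)/3.4-.5+120)
print('side plate')
for p in [(182,410),(283,475),(414,340)]: print(pl(d,*f3(*p),.038)[:2]*1000)
```

```text
[267 148  15  10  81] [272.38271605 150.83950617]
[328 149  15  11  77] [336.80519481 152.76623377]
[327 189  15  10  84] [335.57142857 195.07142857]
tape in/out
[671.64605081 124.60883996]
[662.76142404 -59.18230103]
[549.37583101 -54.28004357]
[683.65836508 136.96689682]
[673.55054375 -70.9921641 ]
[537.74053295 -64.09963995]
plate
[472.83177111 147.59156703]
[480.47323532 -10.26987063]
[571.3355908   -5.59351529]
[562.41888503 152.77144906]
stump
[569.95135766  90.21197896]
[570.56866345  56.01022898]
[475.44004779  48.99368766]
[474.27147646  80.32670563]
lug
[ 490.03040916 -338.89541185]
[ 484.19042138 -377.26043618]
[ 462.84074692 -370.93702084]
[ 472.15300126 -335.76807043]
base
[ 479.68187779 -295.80133448] [ 478.8276414  -293.06628908]
[ 455.90923677 -414.47374757] [ 455.26618158 -410.68449103]
[ 505.02066188 -300.78808551] [ 503.94133165 -298.00874095]
side lug top
[ 490.97239054 -334.00426637]
[ 469.21043732 -369.70833189]
[ 476.00196211 -332.0090663 ]
[ 480.51846684 -365.03097639]
side base
[ 508.84589489 -304.7044901 ]
[ 480.50769084 -297.82246591]
[ 459.01043013 -416.67358118]
side plate
[561.43615055 155.82668157]
[465.95878621 160.79798228]
[481.28867507  -5.1538919 ]
```

```bash
cat >> h.py <<'E'
def down(yaw,tilt=0.,tax=(1,0,0)):
    "tool down, tool x along (cos yaw,sin yaw); then rotated about world axis tax by tilt"
    x=np.array([np.cos(yaw),np.sin(yaw),0]); z=np.array([0,0,-1.]); M=np.c_[x,np.cross(z,x),z]
    return R2q(R.from_rotvec(tilt*np.array(tax,float)).as_matrix()@M)
def S():
    s=get_state(); print('t %.2f'%s['time'],np.round(s['ee_pos'],4),'F',np.round(s['ft_force'],1),'gap',round(s['finger_gap'],4)); return s
E
python3 - <<'E'
from h import *
for y in(.052+np.pi/2,.052-np.pi/2): print(kin.solve_ik([.522,.070,.25],down(y)))
for y in(-.19,-.19+np.pi): print(kin.solve_ik([.4795,-.3565,.25],down(y)))
d=load('side0'); f2=lambda x,y:((x+.5)/9-.5+405,(y+.5)/9-.5+120)
psi=-.19; gx=np.array([np.cos(psi),np.sin(psi),0]);gy=np.array([-gx[1],gx[0],0]);c0=np.array([.4795,-.3565,0])
for off in(-.010,-.0135):
  for p in [(292,325),(278,418),(245,428)]:
    o,a=ray(d,*f2(*p)); t=np.dot(c0+off*gx-o,gx)/np.dot(a,gx); P=o+a*t-c0; print(off,P@gy*1000,P[2]*1000, np.arctan2(P@gy,.058-P[2]))
E
```

```text
[ 3.13568415e-02 -1.81066498e-01  1.85567423e+00 -4.44089210e-16
  1.46698492e+00 -1.59143949e+00]
[ 3.13568415e-02 -1.81066498e-01  1.85567423e+00 -4.44089210e-16
  1.46698492e+00  1.55015317e+00]
[-7.29144113e-01 -1.98690042e-02  1.70655846e+00 -4.44089210e-16
  1.45490320e+00 -5.39144113e-01]
[-7.29144113e-01 -1.98690042e-02  1.70655846e+00 -4.44089210e-16
  1.45490320e+00  2.60244854e+00]
-0.01 -1.2743163391618806 57.11485716424791 -0.963702292353348
-0.01 -1.0376537250102582 21.704567723354717 -0.02858131435203589
-0.01 15.841890924759124 25.025228337745673 0.4478649951912592
-0.0135 3.592614481947132 60.720382291242544 2.2188991933480993
-0.0135 3.8280874178205 25.48809668220442 0.11720453942712013
-0.0135 20.622780357110496 28.79206468201967 0.6147866632557797
```

Run:
```python
from h import *
yaw=.052+np.pi/2
a=kin.solve_ik([.522,.070,.25],down(.052+np.pi/2));b=kin.solve_ik([.522,.070,.25],down(.052-np.pi/2))
if abs(b[5])<abs(a[5]): yaw-=np.pi
print(yaw)
s=get_state(); r.move_l([.2528,-.598,.30],feed=.2)
r.movep([.522,.070,.25],down(yaw)); S()
r.move_l([.522,.070,.10],feed=.15)
snap('side','side1');snap('top','top1');S()
```

```text
-1.5187963267948965
t 3.33 [0.5222 0.0694 0.25  ] F [ 0.4  0.2 -0. ] gap 0.0854
t 4.58 [0.523  0.07   0.1014] F [ 0.4 -0.5 -0.2] gap 0.0856
```

View side1.

Run:
```python
from h import *
t=cv2.imread('pics/top1.png'); s=cv2.imread('pics/side1.png')
cv2.imwrite('pics/e.png',cv2.resize(s[120:270,240:470],None,fx=3.4,fy=3.4,interpolation=2))
cv2.imwrite('pics/e2.png',cv2.resize(t[120:240,240:400],None,fx=5,fy=5,interpolation=2))
```

```text
(no output)
```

View pics/e.png

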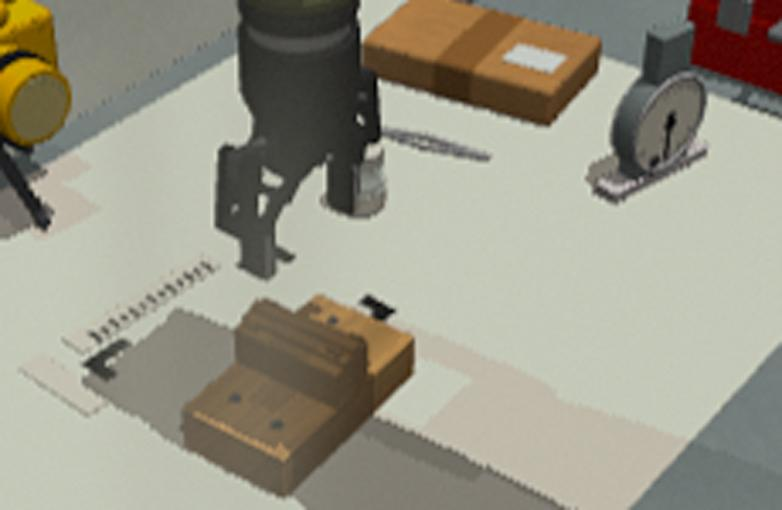

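View pics/e2.png

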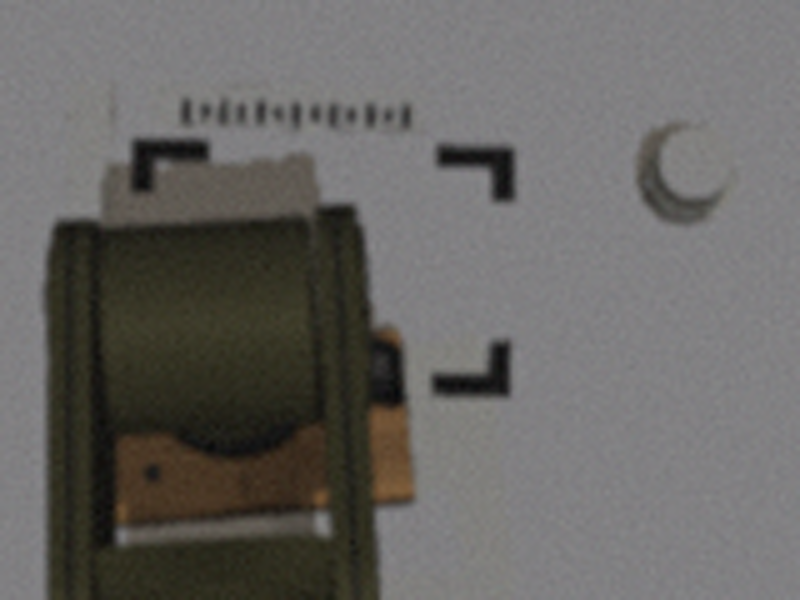

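Run:
```python
from h import *
print(r.move_l([.522,.070,.044],feed=.08,contact_N=8)); S()
r.command_gripper(.0,40); s=S()
r.wait(.2); s=S(); p=s['ee_pos']
r.move_l([.6106,.0358,.044],down(-.046-np.pi/2),feed=.06); r.wait(.3); S()
snap('side','side2')
```

```text
False
t 5.43 [0.5224 0.07   0.0443] F [-0.8 -0.1  0.1] gap 0.0853
t 6.20 [0.522 0.07  0.044] F [-0.1  0.3 -0.3] gap -0.0002
t 6.40 [0.522 0.07  0.044] F [-0.3  0.3 -0.1] gap 0.0002
t 8.43 [0.6105 0.0359 0.044 ] F [-0.3  0.3  0.3] gap -0.0
```

View pics/side2.png

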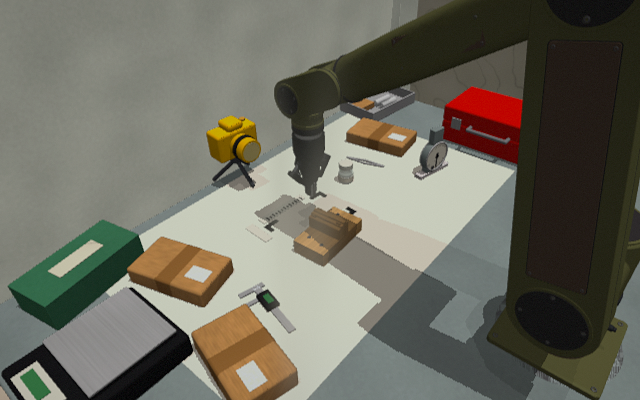

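Run:
```python
from h import *
s=get_state();print(s['ee_pos'],s['eef_rot'])
d=load('side2'); print(proj(d,s['ee_pos']),proj(d,[.6106,.0358,0]),proj(d,[0,0,0]))
d=load('top0'); print(proj(d,[.6106,.0358,0]),proj(d,[.522,.071,.038]),proj(d,[0,0,0]))
snap('top','top2')
```

```text
[0.61054975 0.03583035 0.04403363] [ 9.01914064e-06 -6.90678183e-01  7.23162255e-01 -1.21505075e-05]
[311.05455452 205.70009443] [311.67097945 219.01306982] [556.23799236 332.71318405]
[303.75976485 173.04354767] [290.75990847 204.5240752 ] [323.6818795  410.23593735]
```

View pics/top2.png

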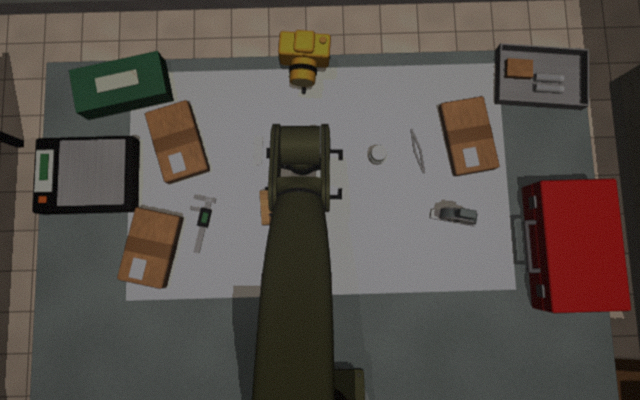

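Run:
```python
from h import *
s=cv2.imread('pics/side2.png')
cv2.imwrite('pics/f.png',cv2.resize(s[140:260,250:400],None,fx=5,fy=5,interpolation=2))
```

```text
(no output)
```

View pics/f.png

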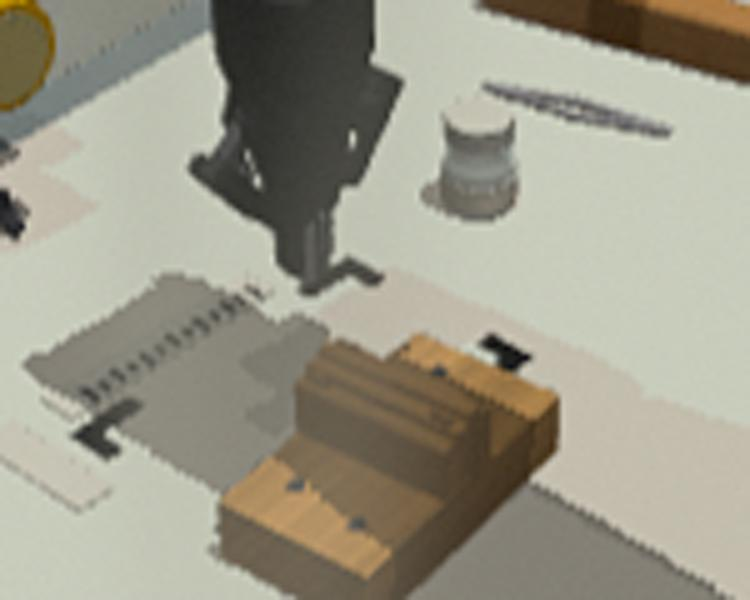

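Run:
```python
from h import *
d=load('side1')
for dz in(0,.013,.03,.045):
  for sg in(1,-1): print(dz,sg,proj(d,np.array([.523,.07,.1014+dz])+sg*.0427*np.array([-.052,1,0])))
d=load('side2')
for P in([.6105,.0358,.044],[.6105,.0358,.07],[.63,.0358,.044],[.6105,.0108,.044]): print(P,proj(d,P))
print(get_state()['joint_positions'])
```

```text
0 1 [317.47768306 217.05993057]
0 -1 [339.28437393 198.6796969 ]
0.013 1 [317.31276583 212.60568753]
0.013 -1 [339.28028906 194.31429793]
0.03 1 [317.09340341 206.68093635]
0.03 -1 [339.27486015 188.51255249]
0.045 1 [316.89627417 201.35668028]
0.045 -1 [339.26998587 183.30353445]
[0.6105, 0.0358, 0.044] [311.07752105 205.71223145]
[0.6105, 0.0358, 0.07] [310.69671688 197.56345202]
[0.63, 0.0358, 0.044] [305.38721093 202.82011165]
[0.6105, 0.0108, 0.044] [317.45321632 201.06903348]
[-2.91518755e-02  1.77228627e-01  1.85693744e+00 -3.46485056e-05
  1.10736139e+00  1.58757769e+00]
```

Run:
```python
from h import *
try:
  print(r.move_l([.6106,.0358,.003],feed=.04,contact_N=4)); S(); snap('side','side3')
  print(r.move_l([.6106,.0358,-.035],feed=.02,contact_N=4)); S(); snap('side','side4')
except Exception as e: print(repr(e))
s=cv2.imread('pics/side4.png')
cv2.imwrite('pics/f.png',cv2.resize(s[140:260,250:400],None,fx=5,fy=5,interpolation=2))
```

```text
False
t 9.71 [0.6109 0.0358 0.0034] F [0.2 0.3 0.4] gap 0.0003
False
t 11.81 [ 0.6107  0.0358 -0.0349] F [ 0.5 -0.   0.8] gap 0.0003
```

View pics/f.png

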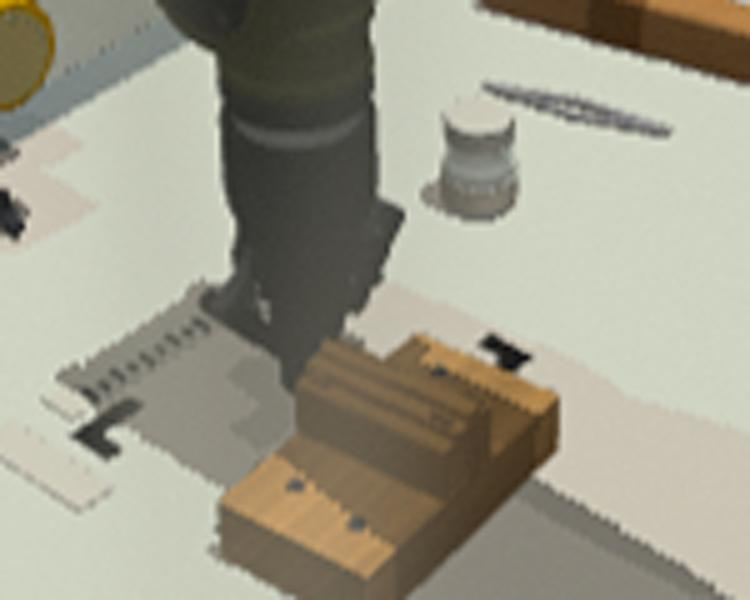

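Run:
```python
from h import *
try:
  print(r.move_l([.6106,.0358,-.06],feed=.015,contact_N=4)); S(); snap('side','side5')
except Exception as e: print(repr(e))
s=cv2.imread('pics/side5.png')
cv2.imwrite('pics/f.png',cv2.resize(s[140:260,250:400],None,fx=5,fy=5,interpolation=2))
```

```text
True
t 12.35 [ 0.6107  0.0358 -0.0369] F [-0.  -0.6  4. ] gap 0.0002
```

View pics/f.png

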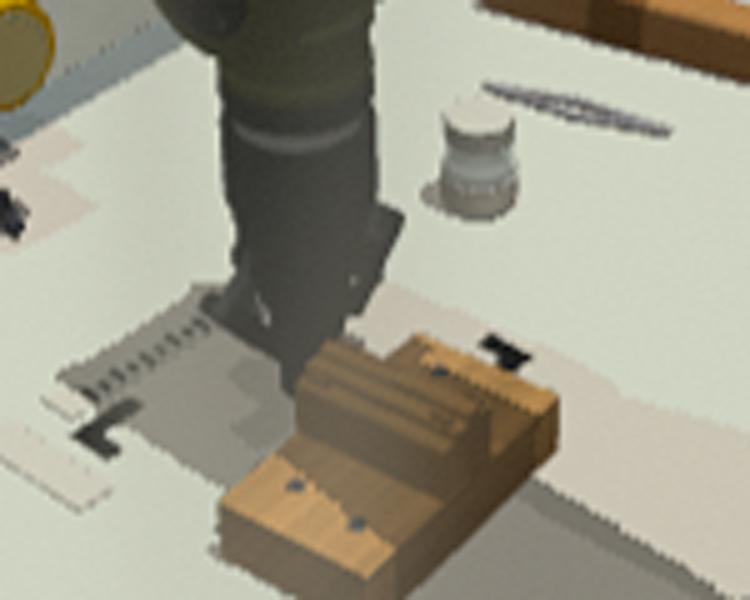

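```bash
cat >> h.py <<'E'
L=.0365
def cmd(T,q): # true tip -> commanded
    return list(np.array(T)+L*q2R(q)[:,2])
E
python3 - <<'E'
from h import *
q0=down(-.046-np.pi/2); q=down(.052-np.pi/2)
r.move_l(cmd([.6106,.0358,.13],q0),feed=.2)
r.command_gripper(.085)
r.move_l(cmd([.522,.070,.13],q),q,feed=.15)
r.move_l(cmd([.522,.070,.09],q),q,feed=.1,contact_N=5); S(); snap('side','side6')
s=cv2.imread('pics/side6.png')
cv2.imwrite('pics/f.png',cv2.resize(s[140:260,250:400],None,fx=5,fy=5,interpolation=2))
E
```

```text
t 15.32 [0.5221 0.0699 0.0533] F [0.2 0.4 0.4] gap 0.0849
```

View pics/f.png

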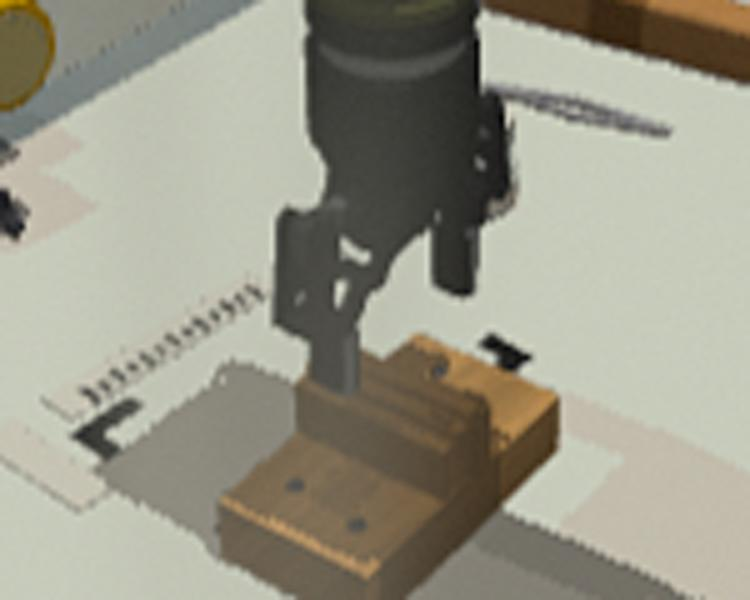

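Run:
```python
from h import *
q=down(.052-np.pi/2); q0=down(-.046-np.pi/2)
hit=r.move_l(cmd([.522,.070,.046],q),q,feed=.08,contact_N=5); S()
if not hit:
  r.command_gripper(0,40); s=S()
  if s['finger_gap']>.03:
    r.move_l(cmd([.6106,.0358,.046],q0),q0,feed=.06); r.wait(.2); S()
snap('side','side7')
s=cv2.imread('pics/side7.png')
cv2.imwrite('pics/f.png',cv2.resize(s[140:260,250:400],None,fx=5,fy=5,interpolation=2))
```

```text
t 16.07 [0.522  0.07   0.0093] F [-0.3 -0.2  0. ] gap 0.085
t 16.57 [0.5226 0.0701 0.0102] F [-0.1  0.5  2.6] gap 0.0375
t 18.51 [0.6101 0.0363 0.0102] F [-5.   2.5  6.2] gap 0.0375
```

View pics/f.png

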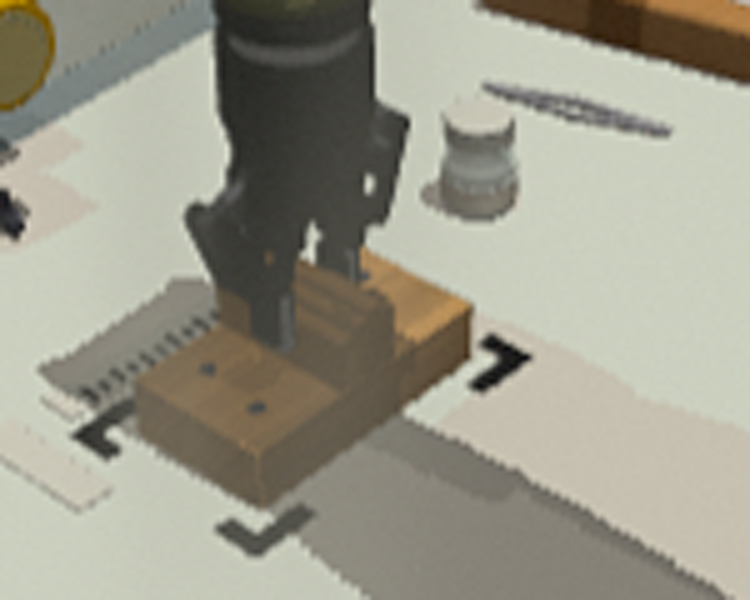

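Run:
```python
from h import *
q0=down(-.046-np.pi/2); q=down(-.19)
r.command_gripper(.085); S()
r.move_l(cmd([.6106,.0358,.22],q0),q0,feed=.15)
r.movep(cmd([.4795,-.3565,.24],q),q); S()
d=snap('top','top8'); snap('side','side8')
t=cv2.imread('pics/top8.png'); s=cv2.imread('pics/side8.png')
cv2.imwrite('pics/a.png',cv2.resize(t[120:240,240:400],None,fx=5,fy=5,interpolation=2))
cv2.imwrite('pics/d.png',cv2.resize(s[80:190,380:480],None,fx=5.4,fy=5.4,interpolation=2))
```

```text
t 19.09 [0.6105 0.0358 0.0093] F [ 0.5  0.4 -0.9] gap 0.085
t 22.24 [ 0.4797 -0.3561  0.2032] F [-0.6  0.2  0.2] gap 0.0851
```

View pics/a.png

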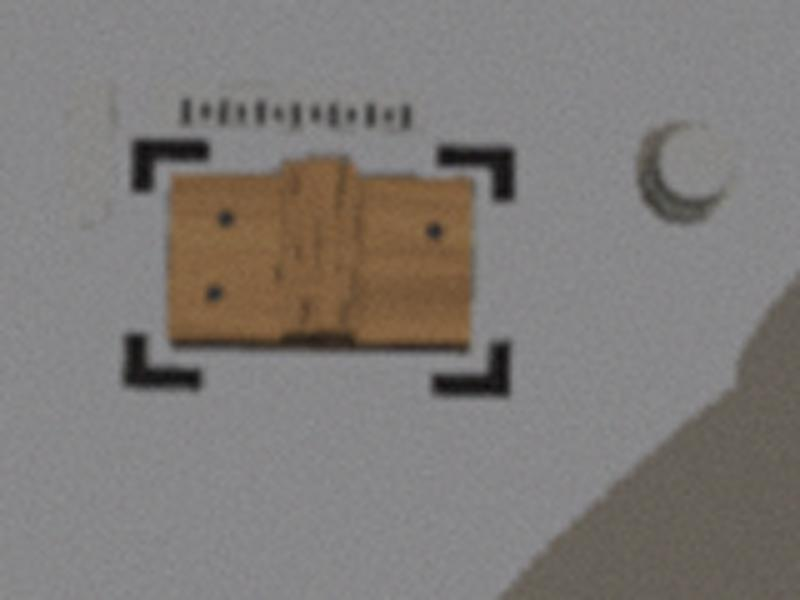

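View pics/d.png

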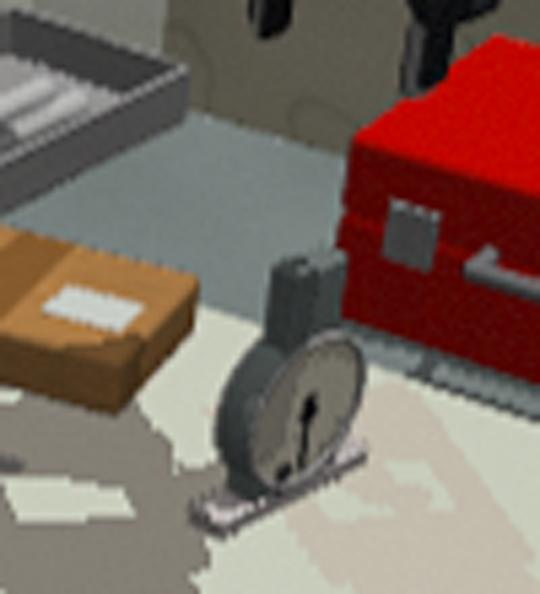

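Run:
```python
from h import *
d=load('top8'); f=lambda x,y:((x+.5)/5-.5+240,(y+.5)/5-.5+120)
P=np.array([pl(d,*f(*p),.038)[:2]*1000 for p in [(170,178),(470,178),(468,343),(171,340)]]); print(P,P.mean(0))
T=np.array([pl(d,*f(*p),0)[:2]*1000 for p in [(132,140),(514,148),(510,396),(126,388)]]); print(T,T.mean(0))
print(np.arctan2(-(P[0]-P[1])[0],(P[0]-P[1])[1]),np.arctan2(-(P[3]-P[2])[0],(P[3]-P[2])[1]),np.arctan2(-(T[0]-T[1])[0],(T[0]-T[1])[1]),np.arctan2(-(T[3]-T[2])[0],(T[3]-T[2])[1]))
# stump
print([pl(d,*f(*p),.072)[:2]*1000 for p in [(282,160),(356,160),(283,342),(356,342)]])
# gripper predicted in side8
d=load('side8'); q=down(-.19)
for s in(1,-1): print(proj(d,np.array([.4797,-.3561,.253])+s*.0425*np.array([np.cos(.19),-np.sin(.19),0])))
q=down(-.19)
hit=r.move_l(cmd([.4795,-.3565,.112],q),q,feed=.1,contact_N=5); print(hit);S()
snap('side','side9'); s=cv2.imread('pics/side9.png')
cv2.imwrite('pics/d.png',cv2.resize(s[80:190,380:480],None,fx=5.4,fy=5.4,interpolation=2))
```

```text
[[654.16271231 113.65388205]
 [649.85195753 -44.84462088]
 [561.9084378  -40.94273135]
 [567.71988879 114.48212515]] [608.41074911  35.58716374]
[[683.65836508 136.96689682]
 [673.55054375 -70.9921641 ]
 [537.74053295 -64.09963995]
 [547.6709969  142.02861914]] [610.65510967  35.97592798]
-0.027190744954942676 -0.03737333350466721 -0.048566640334074165 -0.048138920892200364
[array([655.03488503,  53.17515104]), array([653.99798465,  15.05220521]), array([560.36730255,  54.73968884]), array([559.355464  ,  17.51891703])]
[430.38646919  86.33996124]
[455.75017211  96.35217866]
False
t 23.77 [ 0.48   -0.357   0.0765] F [0.1 0.9 0.2] gap 0.0852
```

View pics/d.png

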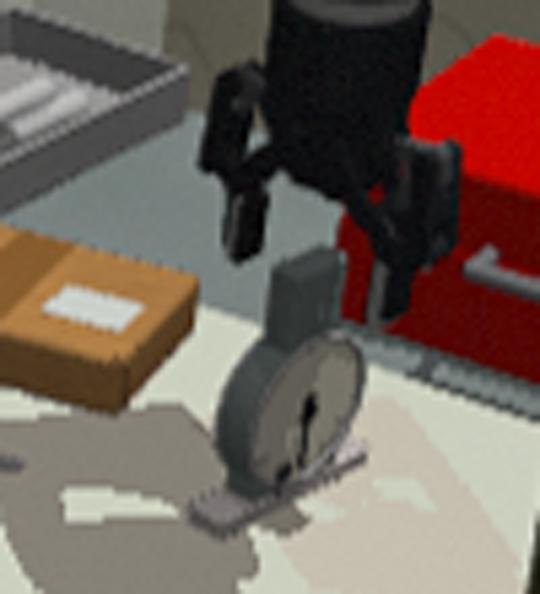

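Run:
```python
from h import *
q=down(-.19)
r.command_gripper(0,60); S()
r.move_l(cmd([.4795,-.3565,.142],q),q,feed=.06); S()
r.wait(.7)
snap('side','side10');snap('top','top10'); s=cv2.imread('pics/side10.png')
cv2.imwrite('pics/d.png',cv2.resize(s[80:190,380:480],None,fx=5.4,fy=5.4,interpolation=2))
```

```text
t 24.43 [ 0.4798 -0.3567  0.0757] F [ 0.4 -0.9  0.3] gap 0.0195
t 25.08 [ 0.4795 -0.3565  0.1056] F [ 0.3 -0.3 -3.5] gap 0.0192
```

View pics/d.png

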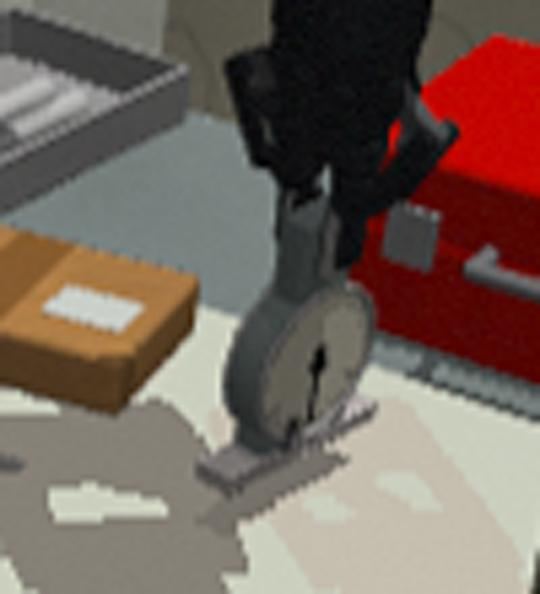

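Run:
```python
from h import *
T=np.array([.37,.35,.45]); d=load('side10')
print(proj(d,T-[0,0,.054]),proj(d,T+[0,0,.1]))
yaw=np.arctan2(-(d['xyz']-T)[1],-(d['xyz']-T)[0]); q=down(yaw);print(yaw,kin.solve_ik(cmd(T,q),q))
q1=down(-.19)
r.move_l(cmd([.4795,-.3565,.32],q1),q1,feed=.25)
r.movep(cmd(T,q),q); S(); r.wait(1.0)
d=snap('side','side11'); r.wait(.3); snap('side','side12')
s=cv2.imread('pics/side11.png'); u,v=np.int32(proj(d,T-[0,0,.054])); print(u,v)
x0,y0=max(u-60,0),max(v-60,0); print(x0,y0)
cv2.imwrite('pics/d.png',cv2.resize(s[y0:y0+120,x0:x0+130],None,fx=5,fy=5,interpolation=2))
```

```text
[283.35529474 180.95369982] [274.2590592   77.80519967]
-0.753203302515706 [ 6.52192541e-01 -2.33936612e-01  1.63344761e+00 -4.44089210e-16
  1.74208165e+00  1.40539584e+00]
t 29.32 [0.3704 0.3496 0.4132] F [ 0.8  0.4 -3.5] gap 0.0193
283 180
223 120
```

View pics/d.png

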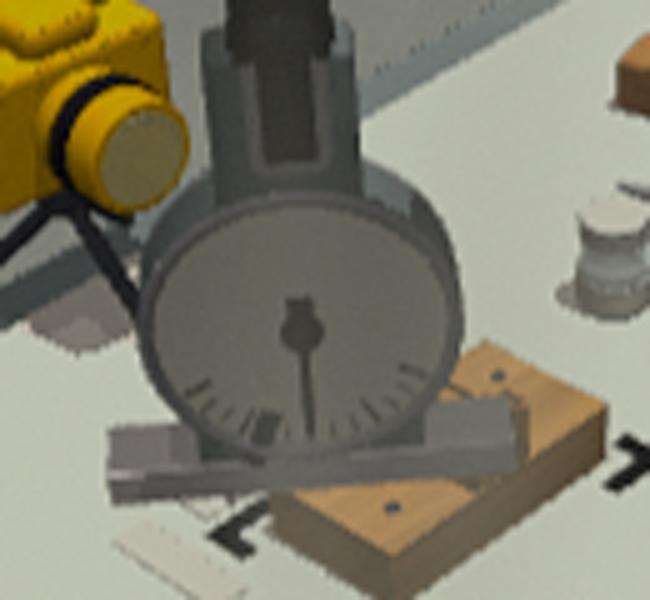

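Run:
```python
from h import *
d=load('side11'); f=lambda x,y:((x+.5)/5-.5+223,(y+.5)/5-.5+120)
T=np.array([.3704,.3496,.45]); yaw=-.7532
gx=np.array([np.cos(yaw),np.sin(yaw),0]);gy=np.array([-gx[1],gx[0],0])
def P(p,off):
    o,a=ray(d,*f(*p)); c=T+off*gx; t=np.dot(c-o,gx)/np.dot(a,gx); X=o+a*t-T; return np.array([X@gy,X[2]])*1000
c=P((302,330),-.0135);t=P((310,437),-.0135)
for off in(-.0135,-.010): 
  x=P((266,427),off); c2=P((302,330),-.0135); print('tab',x,np.hypot(*(x-c2)),np.arctan2((x-c2)[0],-(x-c2)[1]))
print('c',c,'needle',t,np.hypot(*(t-c)),np.arctan2((t-c)[0],-(t-c)[1]))
# ring: ellipse centre
print('ring pts',P((150,325),-.010),P((460,330),-.010),P((300,190),-.010),P((300,458),-.010))
print('base bottom edge front',P((112,503),-.012),P((515,468),-.012))
print('major ticks', [np.arctan2((P(p,-.010)-c)[0],-(P(p,-.010)-c)[1]) for p in[(200,388),(412,368)]])
```

```text
tab [ 13.84686129 -85.83673254] 35.30829275507578 0.3699223845201761
tab [ 13.93692087 -88.50851571] 37.842184521068134 0.3466130267085651
c [  1.08139281 -52.91685478] needle [  1.53121488 -90.887786  ] 37.97359553516461 0.011845931104453682
ring pts [ 43.00431566 -49.27669643] [-43.54865472 -60.04762223] [-1.73014098 -9.29148694] [   5.00175417 -101.01884478]
base bottom edge front [  60.80317525 -109.8583675 ] [ -58.15453638 -110.5189477 ]
major ticks [np.float64(0.9979969526299701), np.float64(-1.0113036261115527)]
```

```bash
cat >> h.py <<'E'
EX=np.array([.609,.0358]); PSI=-.04
def gpose(G,th,psi=PSI):
    gx=np.array([np.cos(psi),np.sin(psi),0]); q=down(psi,-th,gx)
    Rg=R.from_rotvec(-th*gx).as_matrix()@R.from_euler('z',psi).as_matrix()
    T=np.array(G)+Rg@np.array([0,-.001,.111]); return cmd(T,q),q
E
python3 - <<'E'
from h import *
th=.365
p,q=gpose([EX[0],EX[1]+.005,.16],th); print(p,kin.solve_ik(p,q))
r.movep(p,q); S()
p,q=gpose([EX[0],EX[1]+.005,.105],th); r.move_l(p,q,feed=.08); r.wait(1.0); s=S()
snap('side','side13'); snap('top','top13')
s=cv2.imread('pics/side13.png'); cv2.imwrite('pics/d.png',cv2.resize(s[130:250,250:380],None,fx=5,fy=5,interpolation=2))
t=cv2.imread('pics/top13.png'); cv2.imwrite('pics/a.png',cv2.resize(t[100:220,230:390],None,fx=5,fy=5,interpolation=2))
E
```

```text
[np.float64(0.6100260702772698), np.float64(0.06643807453519457), np.float64(0.22994916950124508)] [ 0.19791344  0.09285037  1.65846721 -0.35560056  1.48573615  0.28554298]
t 32.21 [0.6103 0.0672 0.2308] F [ 0.2  1.1 -3.8] gap 0.0195
t 34.04 [0.61   0.0664 0.1749] F [-0.3  0.1 -3.9] gap 0.0189
```

View pics/d.png

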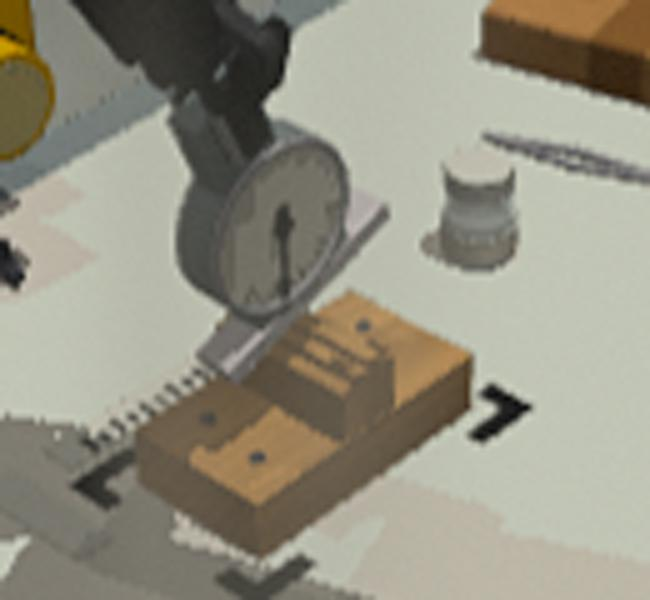

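View pics/a.png

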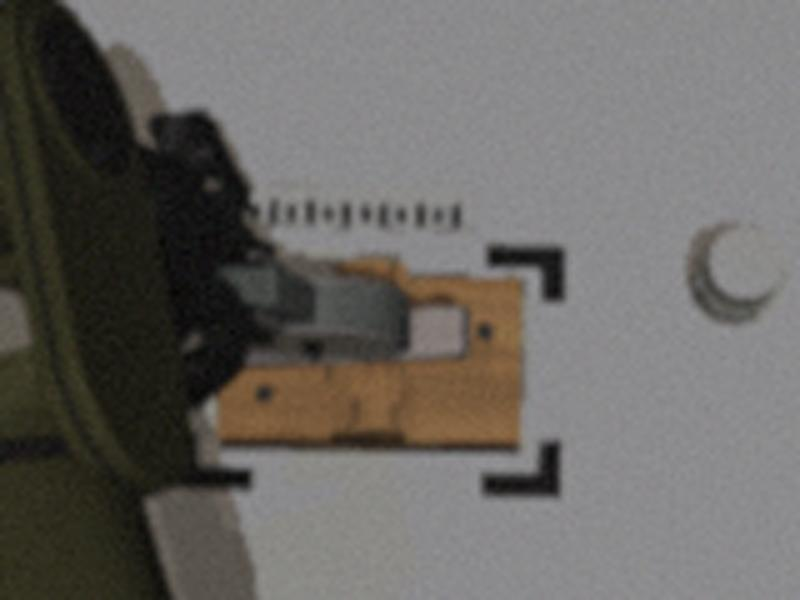

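Run:
```python
from h import *
d=load('top13'); f=lambda x,y:((x+.5)/5-.5+230,(y+.5)/5-.5+100)
print([pl(d,*f(*p),.1376) for p in[(465,305),(466,356)]])
s=cv2.imread('pics/side13.png'); cv2.imwrite('pics/d.png',cv2.resize(s[152:198,282:330],None,fx=12,fy=12,interpolation=2))
```

```text
[array([ 0.61696767, -0.01327892,  0.1376    ]), array([ 0.59173844, -0.01302437,  0.1376    ])]
```

View pics/d.png

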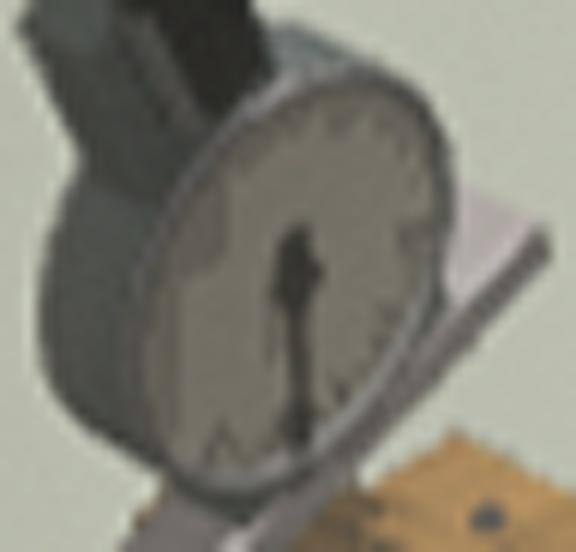

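Run:
```python
from h import *
th=.37
r.command_gripper(0,80)
p,q=gpose([EX[0]+.004,EX[1]+.005,.088],th); print(r.move_l(p,q,feed=.05,contact_N=4)); S()
p,q=gpose([EX[0]+.004,EX[1]+.005,.068],th); print(r.move_l(p,q,feed=.01,contact_N=3)); s=S()
print('G est z', s['ee_pos'][2]-p[2]+.068)
r.wait(1.0); S(); r.wait(.3); S()
snap('side','side14'); snap('top','top14')
s=cv2.imread('pics/side14.png'); cv2.imwrite('pics/d.png',cv2.resize(s[130:250,250:380],None,fx=5,fy=5,interpolation=2))
cv2.imwrite('pics/e.png',cv2.resize(s[155:205,280:335],None,fx=12,fy=12,interpolation=2))
t=cv2.imread('pics/top14.png'); cv2.imwrite('pics/a.png',cv2.resize(t[100:220,230:390],None,fx=5,fy=5,interpolation=2))
```

```text
False
t 34.86 [0.6137 0.0667 0.1571] F [-0.2 -0.5 -2.3] gap 0.019
True
t 35.96 [0.614  0.0669 0.1476] F [0.5 2.1 4. ] gap 0.0189
G est z 0.0778163661066951
t 36.96 [0.614  0.067  0.1475] F [0.6 2.2 5.8] gap 0.0189
t 37.26 [0.614  0.067  0.1475] F [0.8 2.3 5.3] gap 0.0188
```

View pics/d.png

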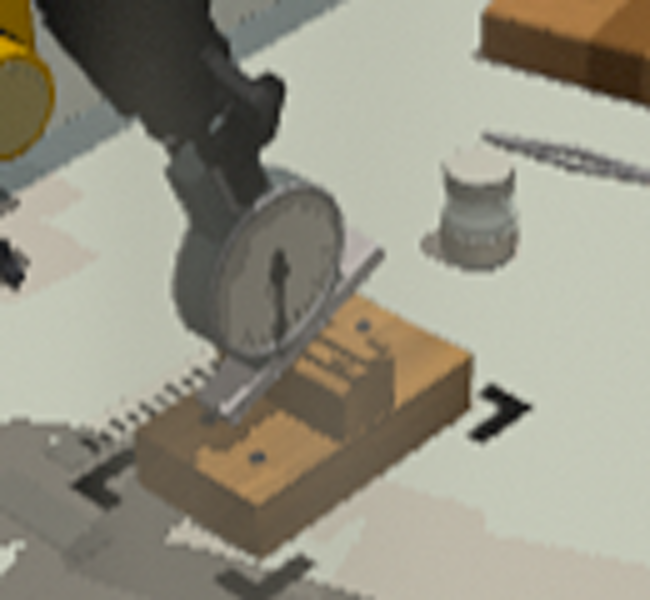

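View pics/e.png

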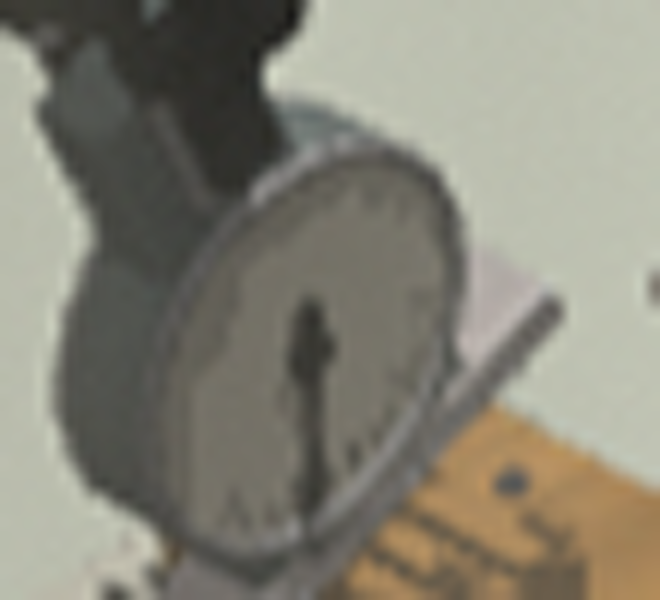

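View pics/a.png

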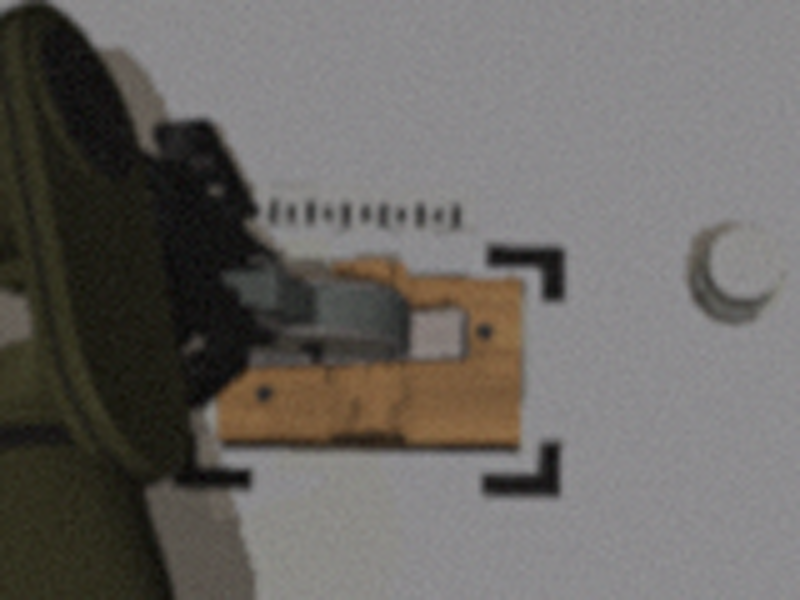

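Run:
```python
from h import *
s=get_state(); M=q2R(s['eef_rot']); zt=M[:,2]; print('tool lean',np.arccos(-zt[2]), 'x tilt',M[2,0])
tip=s['ee_pos']-L*zt
d=load('side14'); gx=M[:,0]; gx=gx/np.linalg.norm(gx); gy=np.cross([0,0,1],gx)
f5=lambda x,y:((x+.5)/5-.5+250,(y+.5)/5-.5+130); f=lambda x,y:((x+.5)/12-.5+280,(y+.5)/12-.5+155)
def P(uv,off):
    o,a=ray(d,*uv); c=tip+off*gx; t=np.dot(c-o,gx)/np.dot(a,gx); X=o+a*t-tip; return np.array([X@gy,X[2]])*1000
a=P(f5(235,418),-.012);b=P(f5(383,256),-.012); print(a,b,np.hypot(*(a-b)),'lean',np.arctan2(b[1]-a[1],a[0]-b[0]))
hub=P(f(310,343),-.0135); tip_=P(f(311,525),-.0135); print(hub,tip_,np.hypot(*(hub-tip_)))
for o in(-.0135,-.012,-.010): 
  t=P(f(311,500),o)-hub; print(o,t,np.hypot(*t),np.arctan2(t[0],-t[1]))
c=P(f(311,500),-.0135)
g=cv2.imread('pics/side14.png').sum(2); print(g[190:202,300:312])
```

```text
tool lean 0.37008752012581664 x tilt -0.00018323286377580975
[  16.17560984 -120.0112963 ] [-92.85088032 -81.20130305] 115.72809136537242 lean 0.3419820182769651
[-17.70131333 -47.64707861] [-15.19323893 -91.58654373] 44.01098763887786
-0.0135 [  2.11826215 -37.81027145] 37.86956115001897 0.055964955707531225
-0.012 [  0.66790179 -39.35760212] 39.363268886389605 0.016968454716814116
-0.01 [ -1.26591201 -41.42070968] 41.440049752764054 -0.03055278629920496
[[331 333 335 343 297 227 232 330 341 347 328 310]
 [332 332 331 335 319 244 214 335 335 318 326 281]
 [336 335 331 334 345 243 196 333 329 249 335 342]
 [331 336 335 336 347 242 184 306 340 255 352 398]
 [330 336 334 338 313 225 180 254 334 332 403 349]
 [332 331 338 344 264 201 179 253 356 405 374 305]
 [329 339 325 341 275 195 179 321 388 377 309 320]
 [307 337 295 316 279 194 246 358 358 290 296 315]
 [281 333 291 316 372 251 309 314 281 275 294 303]
 [318 342 358 361 399 265 274 250 264 298 285 313]
 [337 321 344 315 283 229 208 262 293 300 261 291]
 [256 250 232 219 265 261 251 291 316 285 316 256]]
```

Run:
```python
from h import *
T=np.array([.3704,.3496,.45]); yaw=-.7532
gx=np.array([np.cos(yaw),np.sin(yaw),0]);gy=np.array([-gx[1],gx[0],0])
for n in('side11','side12'):
    d=load(n); g=d['frame'].astype(int).sum(2)
    def P(p,off):
        o,a=ray(d,*p); c=T+off*gx; t=np.dot(c-o,gx)/np.dot(a,gx); X=o+a*t-T; return np.array([X@gy,X[2]])*1000
    m=(g<200).astype(np.uint8)
    k,l,st,c=cv2.connectedComponentsWithStats(m[185:215,250:310])
    for i in range(1,k):
        if st[i][4]>=6:
            p=c[i]+[250,185]; print(n,st[i],p,P(p,-.0135),P(p,-.010))
    print(g[199:211,270:288])
```

```text
side11 [ 0  0 11 19 45] [254.11111111 193.15555556] [ 42.25800243 -61.61059832] [ 42.53311491 -64.12458718]
side11 [29  0  9 15 46] [283.17391304 188.60869565] [  1.21404299 -58.09316728] [  1.22182007 -60.58424574]
side11 [13 21  6  6 22] [264.72727273 209.27272727] [ 30.30621398 -91.79088025] [ 30.50347977 -94.50144511]
[[296 296 301 296 298 310 306 308 309 307 307 309 310 241 189 224 304 302]
 [297 300 299 308 302 309 304 309 306 305 306 304 309 242 203 223 302 306]
 [292 297 306 275 304 287 292 298 311 306 305 308 318 260 202 215 301 308]
 [295 299 279 238 286 231 244 248 273 279 306 309 309 274 205 200 300 303]
 [296 305 234 256 254 206 200 208 207 260 305 309 310 296 206 205 306 305]
 [301 270 213 295 212 201 202 205 215 292 299 311 309 315 211 198 305 308]
 [293 211 246 287 207 197 206 203 252 313 281 308 313 318 205 193 303 306]
 [261 221 293 247 199 201 205 208 290 314 256 306 313 320 236 207 307 302]
 [263 267 303 210 199 200 205 216 307 313 264 309 316 315 277 243 306 315]
 [268 273 295 234 205 205 202 236 299 302 287 296 309 305 286 281 299 302]
 [229 250 266 260 248 250 
[... 649 characters left out ...]
313 255 204 213 301 309]
 [292 302 287 238 291 234 228 250 272 280 302 312 307 273 203 205 300 306]
 [295 302 233 251 250 201 205 202 206 258 307 307 309 298 209 205 300 308]
 [301 273 213 297 219 197 200 209 217 288 293 309 308 318 214 192 304 309]
 [285 214 245 290 212 200 197 207 254 311 273 310 307 316 212 195 305 309]
 [265 226 288 248 200 204 214 210 290 313 253 308 312 317 234 207 301 308]
 [260 265 308 210 190 201 209 213 304 320 269 309 314 316 271 243 307 311]
 [262 276 292 233 204 214 205 236 294 306 290 295 304 304 291 286 297 301]
 [230 252 265 261 246 259 256 279 293 297 297 301 307 307 300 296 297 298]
 [212 220 212 239 254 275 279 279 285 284 295 296 294 292 291 280 287 277]]
```

Run:
```python
from h import *
r.wait(.5); S(); r.job_done(); S()
```

```text
t 37.86 [0.614  0.067  0.1475] F [-0.6  2.5  5.5] gap 0.0189
the job is handed in; nothing more can be done
the job is handed in; nothing more can be done
```

I slid the exhibit into the four tape corners, stood the gauge on the stump leaning 0.37 rad, and handed the job in at about 38 s. The arm was still gripping the gauge and motionless. The hand-in gave no verdict.

**First grasp missed.** My first attempt to grip the stump closed on nothing, because the reported TCP height was about 36 mm too low. I confirmed this by touching the fingers to the table, corrected for it, and the second grasp held.

**Exhibit:** After the slide, the top camera put it about 2 to 3 mm and 0.02 rad from the spot's centre. It looked unmoved once the gauge was resting on it.

**Gauge position:** It is gripped, with the base set down about 5 mm off the middle of the stump and the dial within about 0.01 rad of facing the camera. The gauge presses on the wood with about 9 N.

**Needle:** The close-up gave an index of about 0.36 rad, against the lean of 0.37. In the last side picture the needle lies on the tab.

**Where checks disagreed:**
- The base edge in the last picture gave a noisier lean of 0.34 rad.
- In the same picture, where the tab seems to sit depends on how deep it lies in the dial. That puts the index as high as 0.41, or about 0.46 in an extreme case that the close-up rules out.

I did not measure the bystanders again at the end. In the last pictures, which show only the jar, tweezers and one parcel, nothing looked moved.

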